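# Take the brush-wheel pack off its display peg and file it in the job box

## Robot

A 6-joint arm with a two-finger parallel gripper is mounted at the origin on a cart in front of the work surface, level with it; the furniture and walls round the work are solid. World frame = base frame: x ahead of the robot, y to its left, z up, the work surface at z = 0. Lengths are in m, angles in rad, forces in N, time in s.
With the tool pointing down it reaches from about 0.375 to 0.975 m from the base axis. Payload 3.8 kg.
Tool frame: the origin (TCP) lies between the finger pads, 19 mm behind the fingertips; this is the grasp point; z points along the fingers, y is the line along which they close (so a half turn about z gives the same grasp; the last joint's range is limited). The gripper opens to 88 mm and grips with 3 to 60 N. Pads are 18 mm wide; open, the fingers measure 123 mm over their backs; the gripper's body (75 mm by 187 mm) begins 45 mm behind the grasp point.
Start: joints at [-1.218, 0.264, 1.604, -0, 1.274, -0.037], TCP at [0.256, -0.624, 0.257] pointing down, gripper open.
Joint ranges: [-2.63, 2.63], [-0.94, 2.18], [0.31, 2.57], [-1.31, 4.45], [0, 2.66], [-2.55, 2.55]. Speed limits (rad/s): [2.57, 2.57, 3.14, 3.14, 3.14, 3.14].

## Interface

Orientations are given as a rotation vector (axis times angle).
In Python, from cell import manip, inverse_kinematics, cams, order gives the robot as it stands. Calls block until the motion is done:
- manip.move_pose(position, orientation): joint-space move of the TCP to a pose.
- manip.move_linear(position, rate=0.15, rot=None): straight line of the TCP; rot=None keeps the orientation; rate is the mean speed in m/s.
- manip.set_joints(angles): joint-space move.
- manip.set_gripper(opening, force=None): finger opening in m; force is the grip in N (None keeps the last); returns when the fingers have stopped.
- manip.dwell(seconds).
- inverse_kinematics(position, orientation): joint angles nearest the present ones, or None.
- manip.state(): the state.
- cams.capture(name): name is "scene" or "top" or "wrist"; returns a dict with "image" (384x512x3 uint8, blue, green, red), "z_map" (384x512 float32, m along the optical axis (not along the pixel's ray), 0 where there is no reading), "intrinsics" (3x3 intrinsics, pixels), "position" and "orientation" of the camera in the world; the wrist camera has in their place "T_tool_cam" (4x4, takes a point from camera to tool coordinates, whose origin is the TCP and whose axes are the flange's). Camera axes: x right, y down, z forward; pixel columns grow to the right and rows downward; lengths in m; the calibration is good to about 2 mm. A picture is of the moment at which its call begins: read the wrist's pose just before it.
A pose or a line that the arm cannot do raises manip.IKError and nothing moves.
- order.close_job(): hands the job in; it is judged then, once.
The state is a dict: "clock": time; "joint_pos": joint angles; "joint_velocities": joint speeds; "tau": joint torques, N m; "tool_pos": TCP position; "tcp_rot": TCP orientation; "contact_force": force on the tool from outside, world axes, zero at the start; "moment": the same for the moment, N m; "gripper_width": finger opening in m; "grasp_force": force on a finger pad.
Only numpy, scipy, OpenCV 4.12 (cv2) and the standard library are available. Lean on these libraries where they do the work, as an engineer would, in place of code of your own. Each camera call takes 0.05 s, during which the arm holds its last target. There are 200 camera calls.

## Task

Take the hang pack with the round brush wheel off its peg on the little stand, keeping hold of it and lifting it as needed to follow the peg's upturned end, without dragging on the wire: the hang hole and the peg take only a light pull of a few newtons. Then stand it upright in the empty front bay of the wooden job box, right down on the bay's floor, and let go; leave the other packs and the tools around where they are.

Things in the scene. Friction and masses are not known exactly. Their poses are not given: they have to be found in the camera images.
- brush_pack: Pack to fetch (60 g; sizes in mm): clear box 44 wide (y), 20 deep (x), 66 tall, brush wheel inside, white tab on top 36 wide, 26 tall, 2.5 thick (x). Origin: centre of the tab's round 8.5 hang hole; z up, x through the hole. Tab ends 13 above, box spans 13 to 79 below. Grip across the 44 from above, fingers either side of the wire, TCP 21 below origin: the wire's end then clears the palm.
- brush_pack_foot (a point): Centre of the underside of the brush pack's box, 79 mm below the hang hole's centre; axes as the pack's.
- peg_stand: Perforated grey steel panel 230 mm wide (y), 196 mm tall, on a foot plate screwed to the bench, so it stays put. Origin on the bench under the middle of the panel's front face; the two wire pegs point along -x, z up. Each peg carries one pack; which pack is on which peg varies. More than about 6 N between pack and stand bends the wire or tears the hang hole.
- peg_left (a point): Axis of the left wire where it leaves the panel: 60 mm to +y of the stand's middle, 170 mm above the bench. Axes as the stand's. Stiff round steel wire 4 mm thick: a millimetre or two past contact is already several newtons. It runs level along -x to its bend, somewhere 70 to 90 mm from the panel. A hanging pack's hole centre is about 2 mm below the wire's axis.
- peg_right (a point): The same for the right wire, 60 mm to -y. Past the bend each wire has a straight end 32 mm long, bent upwards by somewhere from 11 to 41 degrees; where and how much differs and is not in the poses: feel it. No wire reaches beyond 124 mm from the panel or 194 mm above the bench. An upright pack's hole passes the steepest end with about 1 mm of play in height.
- mandrel_pack: The other hanging pack, narrower and longer (28 mm wide, 18 mm deep, box 84 mm tall under the same tab, tab 28 mm wide), with a stick-like brush in it. Origin: centre of its hang hole. It stays on its peg.
- job_box: Open wooden box 69 mm (x) by 68 mm (y), 36 mm high, walls 5 mm, floor 5 mm, fixed to the bench, with one partition across: a front bay (-x side, brass label holder on its outside) and a rear bay. Each bay is 27 mm (x) by 58 mm (y) inside. Origin: centre of its underside, z up.
- front_bay (a point): Centre of the floor of the empty front bay, 5 mm above the bench; axes as the job box.
- short_pack: A short pack (34 mm wide, 18 mm deep, 70 mm tall over its tab) standing in the rear bay; origin: centre of its hang hole, 57 mm above its foot. It stays there.
- matchbox: Matchbox, 36 x 52 x 14 mm, lying on the bench; leave alone.
- doming_block: Steel doming cube, 50 mm, on the bench; leave alone.
- calliper: Steel sliding calliper, 58 x 166 x 6 mm, lying on the bench; leave alone.
Not all that is in view belongs to the job. What is shaped like the mandrel_pack but blue or green is not meant.

How it is judged:
On the way:
1. the brush pack is free of the peg, held in the air in front of its end (x of brush_pack in the frame of peg_stand below -0.128 m and height (world z) of brush_pack above 0.13 m), for 0.1 s.
At the end, for the whole second after the job is handed in: The brush pack stands released and at rest in the front bay: foot within 6 mm of its floor and inside its walls, within 0.3 rad of upright. The mandrel pack still hangs on its peg (moved under 30 mm), the short pack stands in the rear bay (moved under 20 mm) (z of brush_pack_foot in the frame of front_bay below 0.006 m and x of brush_pack_foot in the frame of front_bay between -0.012 and 0.012 m and y of brush_pack_foot in the frame of front_bay between -0.015 and 0.015 m and angle between brush_pack's own z axis and vertical below 0.3 rad and linear speed of brush_pack below 0.02 m/s and contact force between brush_pack and the fingers below 0.1 N and height (world z) of mandrel_pack above 0.15 m and distance of mandrel_pack from where it was at the start of the episode below 0.03 m and distance of short_pack from where it was at the start of the episode below 0.02 m); the robot touches nothing.
It fails at once if more than 6 N between the brush pack and the stand or its pegs (contact force between brush_pack and peg_stand above 6 N).
It fails at once if the mandrel pack comes off its peg (height (world z) of mandrel_pack below 0.14 m).
It fails at once if a tool on the bench is pushed more than 20 mm (distance of any of matchbox, doming_block, calliper from where it was at the start of the episode above 0.02 m).
It also fails if it takes over 72 s, if anything falls off the work surface, if the arm or the gripper's body presses on something with over 40 N, if the wrist force passes 120 N, or if a joint passes its speed limit or range.

## Working session

There is one attempt and no reset: what is moved stays moved. The work goes in short steps, each a Python script; the robot and the scene stay as the last script left them, time stands still between calls to the robot, and variables do not carry over. Pictures are saved under pics/ and viewed, at most 10 in all, crops included, and the job is handed in when it is done.

```bash
ls; mkdir -p pics
cat > h.py <<'E'
import numpy as np, cv2
from scipy.spatial.transform import Rotation as R
from cell import manip, inverse_kinematics, cams, order
def snap(n,f):
    s=manip.state(); c=cams.capture(n)
    if 'T_tool_cam' in c:
        T=np.eye(4);T[:3,:3]=R.from_rotvec(s['tcp_rot']).as_matrix();T[:3,3]=s['tool_pos'];T=T@np.array(c['T_tool_cam'])
    else:
        T=np.eye(4);o=np.array(c['orientation']);T[:3,:3]=o if o.shape==(3,3) else R.from_rotvec(o).as_matrix();T[:3,3]=c['position']
    np.savez('pics/'+f,T=T,K=c['intrinsics'],z=c['z_map'],im=c['image']); cv2.imwrite('pics/'+f+'.png',c['image'])
def cloud(f):
    d=np.load('pics/'+f+'.npz');z=d['z'];K=d['K'];v,u=np.indices(z.shape)
    p=np.stack([(u-K[0,2])/K[0,0]*z,(v-K[1,2])/K[1,1]*z,z],-1)@d['T'][:3,:3].T+d['T'][:3,3]
    p[z==0]=np.nan
    return p,d['im']
E
python3 - <<'E'
from h import *
c=cams.capture('scene');print(c['orientation'],c['position'])
snap('scene','s1');snap('top','t1')
im=np.hstack([cv2.imread('pics/s1.png')]);cv2.imwrite('pics/s1b.png',cv2.resize(im,(800,600)))
cv2.imwrite('pics/t1b.png',cv2.resize(cv2.imread('pics/t1.png'),(800,600)))
print(manip.state())
E
```

```text
pics
[-0.69835893  2.73359537 -0.98376356] [0.25604076 0.65253759 0.98053938]
{'clock': 0.15, 'joint_pos': array([-1.21792018e+00,  2.64586161e-01,  1.60503599e+00, -4.08162425e-06,
        1.27374591e+00, -3.69452003e-02]), 'joint_velocities': array([ 1.01482833e-03, -2.29967315e-03, -2.51676572e-03,  3.58586269e-05,
       -1.35553945e-04, -1.56523022e-03]), 'tau': array([ 2.90684511e-04, -5.02845490e+01, -3.57469547e+01,  7.29474728e-02,
        2.49535596e-02, -1.03552636e-04]), 'tool_pos': array([ 0.25630378, -0.62388141,  0.25638306]), 'tcp_rot': array([-3.08038662e+00, -6.08122588e-01,  4.44509538e-04]), 'contact_force': array([ 0.30850348,  1.01631625, -0.29914426]), 'moment': array([ 0.01170169, -0.0069205 , -0.02942958]), 'grasp_force': 0.0, 'gripper_width': 0.08813484959111244}
```

View pics/s1b.png

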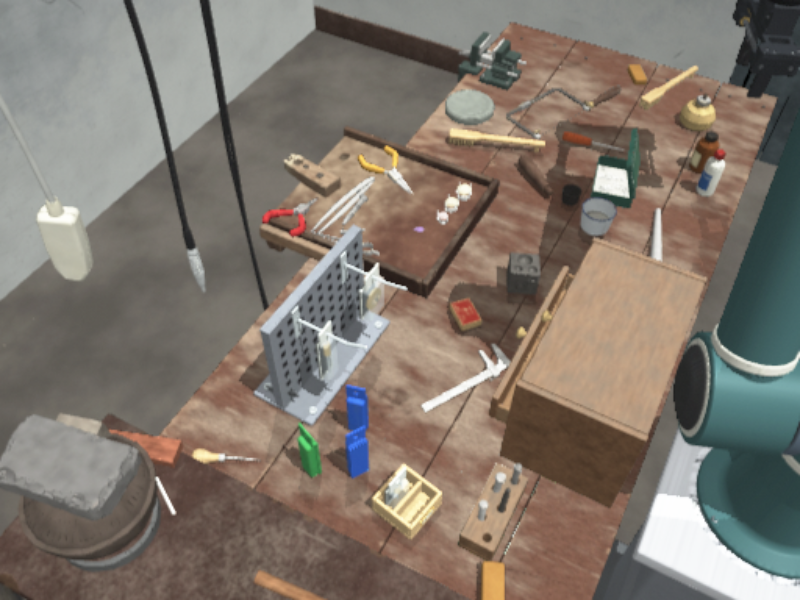

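View pics/t1b.png

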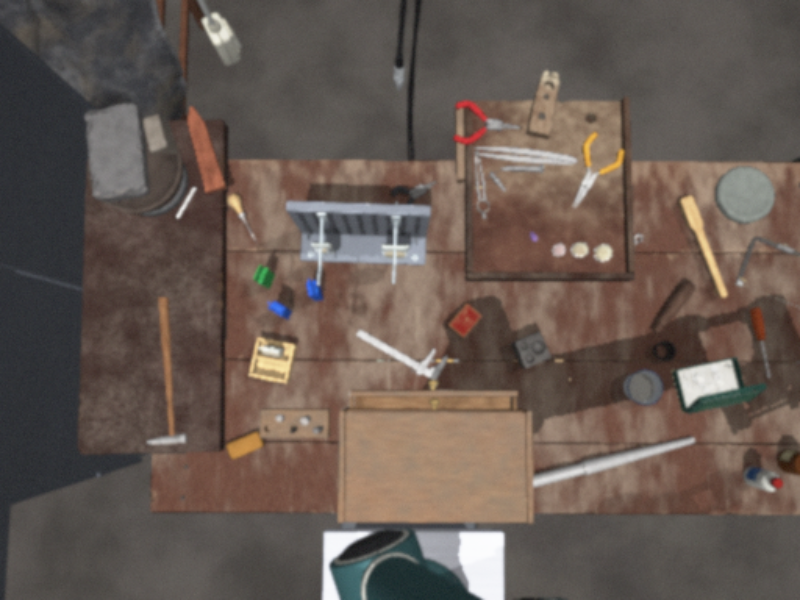

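The scene view shows the stand with packs at about (375,290) on the right (-y) peg and (325,350) on the left peg, and the job box at (408,500). Blue and green decoys stand at (355,405), (357,452) and (308,452). In the top view the stand is at (360,230) and the box at (271,360). The right pack looks wider, so I'll measure it and check in a crop.

Run:
```python
from h import *
np.set_printoptions(precision=4,suppress=True)
for f,pts in [('t1',dict(panL=(290,204),panR=(430,207),pegLtip=(320,282),pegRtip=(394,281),box=(271,360),cab=(430,460),drawer=(430,402),block=(533,348))),('s1',dict(pk_r=(375,290),pk_l=(325,352),cab=(620,320),bluepk=(355,395)))]:
    p,im=cloud(f)
    for k,(u,v) in pts.items():
        u=int(u*.64);v=int(v*.64); w=p[v-2:v+3,u-2:u+3].reshape(-1,3); print(f,k,p[v,u],np.nanmax(w[:,2]))
c=cv2.imread('pics/s1.png')[135:285,155:285]
cv2.imwrite('pics/c1.png',cv2.resize(c,None,fx=4,fy=4,interpolation=2))
# panel front face & box from cloud fits
p,_=cloud('t1');q=p.reshape(-1,3)
m=(abs(q[:,2]-.196)<.006)&(q[:,0]>.6)&(q[:,1]>-.2)&(q[:,1]<.5)
t=q[m];print('panel top',len(t),t.min(0),t.max(0),np.polyfit(t[:,1],t[:,0],1))
d,_=cloud('s1');q=d.reshape(-1,3)
m=(q[:,2]>.026)&(q[:,2]<.045);t=q[m];t=t[(abs(t[:,0]-p[230,173,0])<.07)&(abs(t[:,1]-p[230,173,1])<.07)]
print('box s',len(t),cv2.minAreaRect((t[:,:2]*1000).astype(np.float32)),np.median(t[:,2]))
q=p.reshape(-1,3);m=(q[:,2]>.026)&(q[:,2]<.045);t=q[m];t=t[(abs(t[:,0]-p[230,173,0])<.07)&(abs(t[:,1]-p[230,173,1])<.07)]
print('box t',len(t),cv2.minAreaRect((t[:,:2]*1000).astype(np.float32)),np.median(t[:,2]))
```

```text
t1 panL [0.694  0.2011 0.2035] 0.20352187742123773
t1 panR [ 0.7382 -0.0303 -0.0031] 0.19755482822837922
t1 pegLtip [0.5957 0.1739 0.0009] 0.18422664897907648
t1 pegRtip [0.5992 0.0361 0.0005] 0.1789918532079382
t1 box [0.4517 0.2547 0.0288] 0.03739790176122537
t1 cab [ 0.2956 -0.0217  0.1911] 0.19642685003986604
t1 drawer [ 0.3826 -0.023   0.1608] 0.16741927575293514
t1 block [ 0.475  -0.21    0.0431] 0.05535665861087535
s1 pk_r [0.6173 0.0398 0.1538] 0.15763437060224994
s1 pk_l [0.6236 0.1673 0.1486] 0.15651229101315256
s1 cab [ 0.286  -0.0447  0.1933] 0.19440536531189823
s1 bluepk [0.5725 0.1776 0.0948] 0.10327906877645832
panel top 748 [ 0.6766 -0.0195  0.19  ] [0.9894 0.497  0.202 ] [0.103  0.6888]
box s 553 ((448.81243896484375, 251.27243041992188), (69.53887939453125, 71.07637023925781), 79.56993103027344) 0.03591018030680915
box t 245 ((452.0291748046875, 253.20263671875), (68.6146469116211, 69.04154205322266), 79.24980163574219) 0.03481532703741386
```

View pics/c1.png

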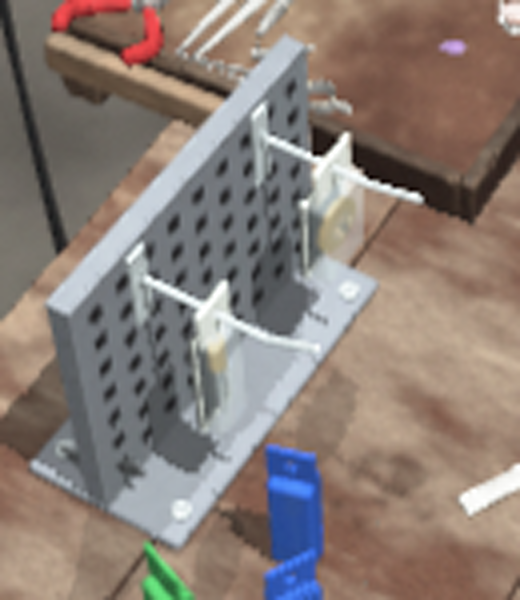

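The right-peg pack (crop ~(338,225)) shows the round wheel in a wide box, so it is the brush pack. The left one at (215,360) holds a stick-like brush, so it is the mandrel pack. Next comes a closer wrist view.

Run:
```python
from h import *
np.set_printoptions(precision=4,suppress=True)
c=cams.capture('wrist');print(np.array(c['T_tool_cam']),c['intrinsics'])
p,_=cloud('t1');q=p.reshape(-1,3)
m=(abs(q[:,2]-.196)<.008)&(q[:,0]>.64)&(q[:,0]<.74)&(q[:,1]>-.06)&(q[:,1]<.22)
t=q[m]
print(len(t),cv2.minAreaRect((t[:,:2]*1000).astype(np.float32)))
def down(yaw,tilt=0): # tool z down, tool y along world y rotated by yaw
    return (R.from_euler('z',yaw)*R.from_euler('y',-tilt)*R.from_euler('x',np.pi)).as_rotvec()
for pos,rv in [((.47,.04,.30),down(.1,.6)),((.55,.03,.36),down(.1)),((.62,.04,.15),down(.1))]:
    print(inverse_kinematics(pos,rv))
```

```text
[[-0.     -0.9582 -0.286   0.074 ]
 [ 1.      0.     -0.0002 -0.    ]
 [ 0.0002 -0.286   0.9582 -0.1284]
 [ 0.      0.      0.      1.    ]] [[338.6433   0.     258.3381]
 [  0.     338.6433 185.2314]
 [  0.       0.       1.    ]]
642 ((688.1668090820312, 94.32909393310547), (228.03668212890625, 20.695833206176758), 88.29146575927734)
[-0.0105 -0.5394  2.3316  0.091   0.7543  1.4131]
[ 0.0093 -0.0195  1.7333 -0.      1.4277  1.4801]
[ 0.0243  0.2498  1.8283 -0.      1.0634  1.4951]
```

```bash
cat >> h.py <<'E'
def rot(yaw,tilt=0):  # tool z down (tilt: leaning toward +x), tool x = -x world
    return (R.from_euler('z',yaw)*R.from_euler('y',-tilt)*R.from_euler('x',np.pi)*R.from_euler('z',np.pi)).as_rotvec()
np.set_printoptions(precision=4,suppress=True)
E
python3 - <<'E'
from h import *
r=rot(0,.5);print(R.from_rotvec(r).as_matrix())
pos=np.array([.52,.09,.275])
print(inverse_kinematics(pos,r))
manip.move_pose([.35,-.4,.35],rot(-.8)); 
manip.move_pose(pos,r); print(manip.state()['clock'],manip.state()['tool_pos'],manip.state()['contact_force'])
snap('wrist','w1'); 
cv2.imwrite('pics/w1b.png',cv2.resize(cv2.imread('pics/w1.png'),(800,600)))
E
```

```text
[[-0.8776 -0.      0.4794]
 [-0.      1.     -0.    ]
 [-0.4794 -0.     -0.8776]]
[ 0.1751 -0.3192  2.2124 -0.1217  0.7585 -1.3282]
3.55 [0.5204 0.0894 0.2754] [ 0.2242 -0.3335  0.5004]
```

View pics/w1b.png

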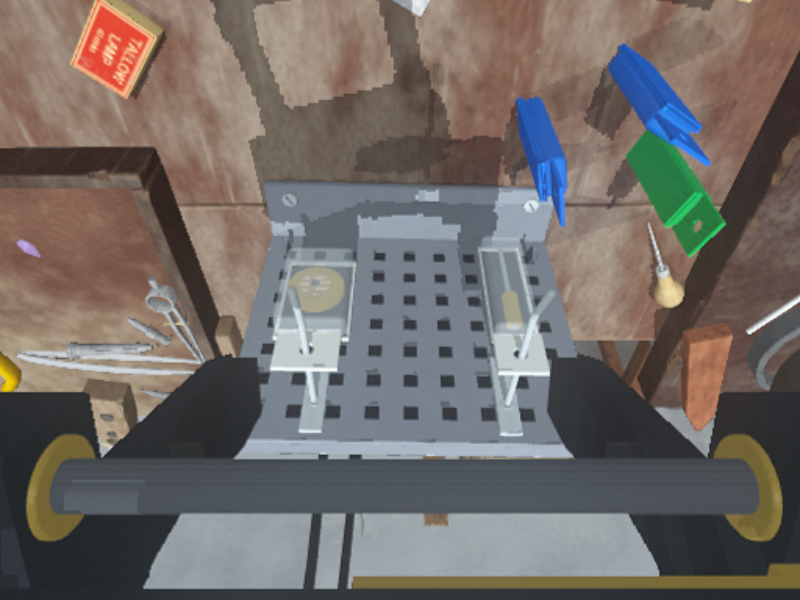

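The view is upside down. The brush pack has its wheel at (318,290), tab at (305,350) and wire tip at (292,290). The mandrel pack is at (515,300) with its wire tip at (550,293). Next I'll fit the panel, tabs and wires from the depth.

Run:
```python
from h import *
p,im=cloud('w1')
# panel plane from region
sub=p[170:280,165:365].reshape(-1,3)
sub=sub[(abs(sub[:,0]-.677)<.02)&(sub[:,2]>.02)]
for _ in range(4):
    A=np.c_[sub[:,1:],np.ones(len(sub))];c,*_=np.linalg.lstsq(A,sub[:,0],rcond=None);r=sub[:,0]-A@c;sub=sub[abs(r)<.003]
print('panel x=ay+bz+c',c,len(sub),r.std())
q=p.reshape(-1,3)
yaw=-np.arctan(c[0]);print('yaw',yaw)
# panel top edges
t=q[(q[:,2]>.188)&(q[:,2]<.2)&(abs(q[:,0]-.688)<.02)];print('top y',np.nanpercentile(t[:,1],[0.5,99.5]),len(t))
u=np.array([np.cos(yaw),np.sin(yaw)]);n=np.array([-np.sin(yaw),np.cos(yaw)])
xs=(p[...,0]-(c[0]*p[...,1]+c[1]*p[...,2]+c[2]))*np.cos(yaw); ys=p[...,1]*np.cos(yaw)-p[...,0]*np.sin(yaw)
# tabs: white pixels
for nm,(a,b,e,f) in dict(brush=(270,330,340,372),mand=(490,330,552,375)).items():
    s=np.s_[int(b*.64):int(f*.64),int(a*.64):int(e*.64)]
    X=np.c_[xs[s].ravel(),ys[s].ravel(),p[s][...,2].ravel(),p[s][...,0].ravel(),p[s][...,1].ravel()]
    m=(X[:,0]<-.015)&(X[:,0]>-.12)&(X[:,2]>.135)
    X=X[m];print(nm,len(X)); print(np.percentile(X,[1,10,50,90,99],axis=0))
    o=X[np.argsort(X[:,2])][::25];print(o[:,:3])
# wires: points with z>.15, per 4mm xs bins
for nm,yc in (('R',None),('L',None)):
    y0=.03 if nm=='R' else .155
    m=(abs(ys-y0)<.035)&(p[...,2]>.155)&(xs<-.005)&(xs>-.13)
    for lo in np.arange(-.128,-.004,.006):
        k=m&(xs>=lo)&(xs<lo+.006)
        if k.sum()>2: print(nm,round(lo+.003,3),k.sum(),'y',np.median(ys[k]).round(4),'z med,max',np.median(p[k][:,2]).round(4),p[k][:,2].max().round(4))
```

```text
panel x=ay+bz+c [ 0.0305 -0.0028  0.6777] 14820 0.0008031862643913997
yaw -0.03053443372692645
top y [-0.0047  0.1869] 3480
brush 1096
[[-0.07    0.0338  0.1546  0.6084  0.0145]
 [-0.0521  0.0392  0.1577  0.6262  0.02  ]
 [-0.051   0.0549  0.1719  0.6273  0.0359]
 [-0.05    0.0684  0.1811  0.6283  0.0493]
 [-0.0456  0.0718  0.1824  0.6321  0.0526]]
[[-0.0426  0.0338  0.1521]
 [-0.0516  0.0669  0.1553]
 [-0.0508  0.0615  0.1559]
 [-0.0518  0.0706  0.1565]
 [-0.0511  0.0608  0.1573]
 [-0.0501  0.0368  0.1583]
 [-0.0516  0.0478  0.1592]
 [-0.0499  0.0548  0.16  ]
 [-0.0511  0.0612  0.1608]
 [-0.0517  0.0543  0.1615]
 [-0.0502  0.0569  0.1625]
 [-0.0514  0.065   0.1633]
 [-0.0511  0.0695  0.164 ]
 [-0.0519  0.06    0.1649]
 [-0.0514  0.0591  0.1656]
 [-0.0511  0.0671  0.1663]
 [-0.0505  0.0601  0.1671]
 [-0.0517  0.0586  0.1681]
 [-0.0511  0.0491  0.169 ]
 [-0.051   0.0613  0.1697]
 [-0.0514  0.0399  0.1706]
 [-0.0505  0.0701  0.1713]
 [-0.051   0.0607  0.1719]
 [-0.0512  0.0505  0.1723]
 [-0.0601  0.0549  0.1727]
 [-0.0657  0.0555  0.173 ]
 [-0.071   0.0536  0.1732]
 [-0.0611  0.0534  0
[... 2638 characters left out ...]
 0.173 z med,max 0.1771 0.1786
L -0.089 19 y 0.1728 z med,max 0.1742 0.1763
L -0.083 25 y 0.1733 z med,max 0.1729 0.1742
L -0.077 23 y 0.1735 z med,max 0.173 0.1741
L -0.071 24 y 0.1733 z med,max 0.1727 0.1735
L -0.065 22 y 0.1738 z med,max 0.173 0.1739
L -0.059 26 y 0.1731 z med,max 0.1727 0.1741
L -0.053 634 y 0.1732 z med,max 0.1692 0.183
L -0.047 168 y 0.1699 z med,max 0.1735 0.1826
L -0.041 4 y 0.1606 z med,max 0.1557 0.1564
L -0.035 12 y 0.1737 z med,max 0.1731 0.174
L -0.029 18 y 0.1732 z med,max 0.1733 0.1743
L -0.023 15 y 0.1736 z med,max 0.1731 0.174
L -0.017 16 y 0.1736 z med,max 0.1731 0.1735
L -0.011 17 y 0.1734 z med,max 0.1729 0.1736
L -0.005 10 y 0.1732 z med,max 0.1726 0.174
```

```bash
cat >> h.py <<'E'
yaw=-.0305
def W(xs,ys,z):
    y=(ys-.03053*.65)
    for _ in range(5):
        x=.6777+.0305*y-.0028*z+xs; y=(ys-.03053*x)/.99953
    return np.array([x,y,z])
def F(n=8,pr=None):
    f=[];m=[]
    for _ in range(n):
        s=manip.state();f.append(s['contact_force']);m.append(s['moment']);manip.dwell(.02)
    f=np.mean(f,0)
    if pr: print(pr,'t',round(s['clock'],2),'F',f,'M',np.mean(m,0),'p',s['tool_pos'],'g',s['gripper_width'],s['grasp_force'])
    return f
E
python3 - <<'E'
from h import *
r=rot(yaw)
manip.move_pose(W(-.07,.0545,.27),r)
a=W(-.0497,.0545,.25)
manip.move_linear(a,.1); F(pr='above')
manip.move_linear(W(-.0497,.0545,.147),.06); f0=F(pr='down')
manip.set_gripper(.052,4); F(pr='52')
manip.set_gripper(.030,4); F(pr='grip')
snap('wrist','w2');snap('scene','s2')
cv2.imwrite('pics/s2c.png',cv2.resize(cv2.imread('pics/s2.png')[120:260,150:300],None,fx=4,fy=4,interpolation=2))
E
```

```text
above t 4.74 F [-0.1669 -0.0705  0.2746] M [ 0.0289 -0.1489  0.0008] p [0.6279 0.0357 0.2507] g 0.08812333798874497 0.0
down t 6.74 F [-0.0184 -0.0904 -0.022 ] M [ 0.0462 -0.1394  0.0009] p [0.6289 0.0353 0.1474] g 0.08840153088179728 0.0
52 t 7.56 F [-0.216  -0.2883 -0.413 ] M [ 0.0564 -0.1377  0.0082] p [0.6286 0.0353 0.147 ] g 0.052269120199080116 0.0
grip t 7.97 F [-0.1121 -0.0694 -0.082 ] M [ 0.0449 -0.1228  0.0038] p [0.6286 0.0353 0.147 ] g 0.04395077581214103 3.9999950816854835
```

View pics/s2c.png

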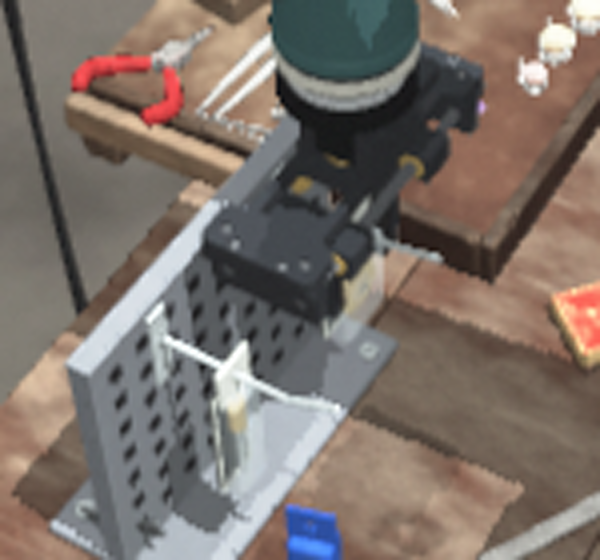

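Gripped at 43.95 mm with no load on the wire. Next I'll lift to the hole's centre and feel the play sideways and vertically.

```bash
cat >> h.py <<'E'
u=np.array([np.cos(yaw),np.sin(yaw),0]);n=np.array([-np.sin(yaw),np.cos(yaw),0]);k=np.array([0,0,1.])
def feel(p0,d,f0,lim=.8,maxd=.0036,step=.0004):
    a=0
    while a<maxd:
        a+=step; manip.move_linear(p0+a*d,.02); f=F(4)-f0
        if f@d<-lim: break
    print('feel',d.round(2),'stop at',round(a*1000,2),'mm',f)
    manip.move_linear(p0,.02); return a
E
python3 - <<'E'
from h import *
manip.set_gripper(.030,12); F(pr='firm')
p0=W(-.0497,.0545,.147)+.0022*k
manip.move_linear(p0,.02); f0=F(10,pr='lifted')
a=feel(p0,n,f0); b=feel(p0,-n,f0)
p0=p0+n*(a-b)/2; manip.move_linear(p0,.02); f0=F(10,pr='y mid')
a=feel(p0,k,f0); b=feel(p0,-k,f0)
p0=p0+k*(a-b)/2; manip.move_linear(p0,.02); F(10,pr='mid')
print(p0); np.save('p0.npy',p0)
E
```

```text
firm t 8.43 F [ 0.0214  0.0195 -0.0005] M [ 0.0421 -0.135   0.0036] p [0.6287 0.0353 0.147 ] g 0.0438789602925875 11.999866333790123
lifted t 8.85 F [ 0.0625 -0.0173 -0.4316] M [ 0.0533 -0.1471 -0.0042] p [0.6286 0.0353 0.1492] g 0.043766524231160356 12.000106084160507
feel [0.03 1.   0.  ] stop at 2.4 mm [ 0.1479 -1.7659  0.3494]
feel [-0.03 -1.   -0.  ] stop at 3.2 mm [ 0.0586  0.8659 -0.5493]
y mid t 14.28 F [-0.1148 -0.2629 -0.4441] M [ 0.0615 -0.1491 -0.0001] p [0.6287 0.0349 0.1492] g 0.04408264423372522 11.999873528257012
feel [0. 0. 1.] stop at 3.2 mm [ 0.9253  0.5807 -2.3126]
feel [-0. -0. -1.] stop at 2.8 mm [-0.9872  0.0634  2.0326]
mid t 20.04 F [-0.0367  0.1439 -0.2834] M [ 0.0453 -0.1515 -0.0201] p [0.6286 0.0349 0.1493] g 0.04410045575978139 11.999942623078823
[0.6287 0.0349 0.1494]
```

Run:
```python
from h import *
p0=np.load('p0.npy'); x0=-.0497; corr=np.zeros(3); f0=F(10,pr='start'); tared=False
xs=x0
while xs>-.124:
    xs-=.003
    lift=.2*max(0,min(-xs,.112)-.0755)
    manip.move_linear(p0+(xs-x0)*u+lift*k+corr,.04)
    f=F(4)-f0
    g=np.array([0,f@n,f[2]])
    tries=0
    while np.hypot(g[1],g[2])>1.0 and tries<4:
        corr=corr+.0005*(np.sign(g[1])*n*(abs(g[1])>.7)+np.sign(g[2])*k*(abs(g[2])>.7)); tries+=1
        manip.move_linear(p0+(xs-x0)*u+lift*k+corr,.03); f=F(6)-f0; g=np.array([0,f@n,f[2]])
    print(round(xs,4),f,'corr',corr*1000)
    if np.linalg.norm(f)>2.5: print('STOP'); break
np.save('last.npy',np.r_[xs,lift,corr])
F(pr='end')
```

```text
start t 20.21 F [-0.0597 -0.1038 -0.5946] M [ 0.0601 -0.1364 -0.0068] p [0.6286 0.0349 0.1494] g 0.043920138838190445 11.99991068802774
-0.0527 [ 0.0549  0.2248 -0.0124] corr [0. 0. 0.]
-0.0557 [-0.1445  0.0323  0.3988] corr [0. 0. 0.]
-0.0587 [ 0.1553 -0.0568  0.3931] corr [0. 0. 0.]
-0.0617 [ 0.0581 -0.2298  0.1402] corr [0. 0. 0.]
-0.0647 [0.2013 0.4705 0.3973] corr [0. 0. 0.]
-0.0677 [-0.0382 -0.225   0.2437] corr [0. 0. 0.]
-0.0707 [ 0.619  -0.0523  0.0423] corr [0. 0. 0.]
-0.0737 [ 0.4271 -0.0294  0.1359] corr [0. 0. 0.]
-0.0767 [-0.058   0.1155  0.2582] corr [0. 0. 0.]
-0.0797 [ 0.2607  0.3169 -0.1045] corr [0. 0. 0.]
-0.0827 [-0.2673  0.073  -0.2584] corr [0. 0. 0.]
-0.0857 [0.0034 0.2645 0.2453] corr [0. 0. 0.]
-0.0887 [-0.2625  0.2369 -0.095 ] corr [0. 0. 0.]
-0.0917 [0.0273 0.0754 0.3522] corr [0. 0. 0.]
-0.0947 [ 0.2879 -0.1297  0.2665] corr [0. 0. 0.]
-0.0977 [-0.0908  0.1787 -0.105 ] corr [0. 0. 0.]
-0.1007 [ 0.1265 -0.0117  0.1308] corr [0. 0. 0.]
-0.1037 [ 0.0979  0.0811 -0.2131] corr [0. 0. 0.]
-0.1067 [0.3838 0.1767 0.5648] corr [0. 0. 0.]
-0.1097 [ 0.3836 -0.073   0.1914] corr [0. 0. 0.]
-0.1127 [ 0.128  -0.1771  0.341 ] corr [0. 0. 0.]
-0.1157 [-0.0351  0.1466  0.4738] corr [0. 0. 0.]
-0.1187 [-0.0688 -0.0737 -0.0104] corr [0. 0. 0.]
-0.1217 [-0.1658 -0.1482  0.1188] corr [0. 0. 0.]
-0.1247 [0.0749 0.0157 0.0228] corr [0. 0. 0.]
end t 28.26 F [ 0.1522  0.04   -0.0934] M [ 0.0551 -0.1374  0.0036] p [0.5537 0.0372 0.1567] g 0.04383654097414549 11.999867451377213
```

Free of the wire with no contact. Next: pull clear, lift, and look at the job box from above.

Run:
```python
from h import *
s=manip.state(); p=np.array(s['tool_pos'])
manip.move_linear(p-.03*u,.08); manip.dwell(.25)
q=p-.05*u; q[2]=.25; manip.move_linear(q,.12)
manip.move_pose([.50,.245,.25],rot(-.185)); F(pr='hover')
snap('wrist','w3'); cv2.imwrite('pics/w3b.png',cv2.resize(cv2.imread('pics/w3.png'),(800,600)))
```

```text
hover t 30.95 F [ 0.0052  0.0239 -0.3658] M [ 0.0334 -0.1483 -0.0114] p [0.5002 0.2436 0.2497] g 0.043842575126168896 11.999925719574094
```

View pics/w3b.png

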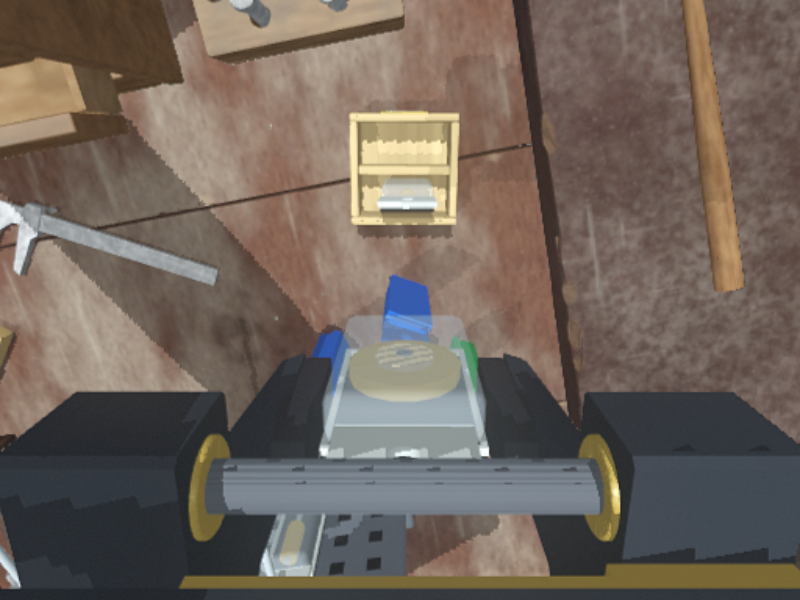

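The box is at (405,170), with the empty front bay at about (405,143) on the label side and the short pack in the rear bay at (408,200). The held pack is at (405,380) and looks straight. Next I'll fit the rim and the held pack's face.

Run:
```python
from h import *
p,im=cloud('w3')
q=p[60:155,205:310].reshape(-1,3)
t=q[(q[:,2]>.031)&(q[:,2]<.043)]
R0=cv2.minAreaRect((t[:,:2]*1000).astype(np.float32));print(len(t),R0,np.median(t[:,2]))
a=-.185
for a in (-.15,-.17,-.185,-.2,-.22):
    e=np.array([np.cos(a),np.sin(a)]);f=np.array([-np.sin(a),np.cos(a)])
    print(a,np.percentile(t[:,:2]@e,[0,.5,2,98,99.5,100])*1000,np.percentile(t[:,:2]@f,[0,.5,2,98,99.5,100])*1000)
# pixel-read rim corners (800x600): front-left.. 
for c in [(352,116),(457,116),(353,221),(455,221),(361,165),(446,165),(361,172),(446,172),(363,122),(446,122)]:
    x,y=int(c[0]*.64),int(c[1]*.64);print(c,p[y,x])
# held pack in tool frame
s=manip.state();Rt=R.from_rotvec(s['tcp_rot']).as_matrix();h=(p.reshape(-1,3)-s['tool_pos'])@Rt
m=(abs(h[:,1])<.021)&(h[:,2]>.0)&(h[:,2]<.07)&(abs(h[:,0])<.03);h=h[m]
print(len(h));
for z in np.arange(-.005,.07,.006):
    w=h[abs(h[:,2]-z)<.003]
    if len(w)>5: print(round(z,3),len(w),np.percentile(w[:,0],[5,50,95])*1000,np.percentile(w[:,1],[1,99])*1000)
w=h[(h[:,0]>.005)&(h[:,2]<.056)];print(np.linalg.lstsq(np.c_[w[:,1:],np.ones(len(w))],w[:,0],rcond=None)[0])
```

```text
1716 ((450.55462646484375, 252.793701171875), (68.12593078613281, 68.58695220947266), 79.051025390625) 0.036706302491444825
-0.15 [372.1941 372.4955 373.9493 441.6766 442.5023 442.9561] [282.334  282.9232 283.7514 350.7368 351.7421 351.8783]
-0.17 [366.3678 366.5249 367.6939 435.2148 435.6481 435.8993] [291.0693 291.4525 292.0439 358.7653 359.3826 359.6694]
-0.185 [361.9019 361.9684 362.9055 430.3061 430.4616 430.5452] [297.2625 297.6324 298.0805 364.7862 365.1493 365.4893]
-0.2 [357.2677 357.4141 357.7524 425.2657 425.6427 425.9335] [303.2529 303.6088 303.9958 370.6741 371.1038 371.4871]
-0.22 [350.0241 350.2914 350.972  418.4624 419.2791 419.7492] [311.0836 311.2295 311.3605 378.4919 379.2265 379.5912]
(352, 116) [0.4127 0.2275 0.0363]
(457, 116) [0.4246 0.2904 0.0395]
(353, 221) [0.4758 0.2137 0.036 ]
(455, 221) [0.4881 0.2795 0.0368]
(361, 165) [0.443  0.2253 0.0153]
(446, 165) [0.4537 0.281  0.0109]
(361, 172) [0.447  0.2258 0.0328]
(446, 172) [0.457  0.2788 0.0324]
(363, 122) [0.4166 0.2312 0.0058]
(446, 122) [0.4269 0.2845 0.0232]
3512
0.001 397 [ 9.2258 10.0554 10.4645] [-19.8404  20.0901]
0.007 534 [ 9.273  10.0462 10.5397] [-19.8627  20.0443]
0.013 491 [ 9.165  10.0223 10.4706] [-19.918  20.256]
0.019 427 [ 9.286  10.0077 10.4421] [-19.7514  20.1156]
0.025 392 [ 9.2448 10.004  10.4435] [-19.756  20.268]
0.031 356 [ 9.2381  9.9953 10.3905] [-19.8935  20.2472]
0.037 316 [ 9.1266  9.9984 10.3625] [-19.5937  20.0631]
0.043 287 [ 9.2443  9.9638 10.3434] [-19.8093  20.1692]
0.049 261 [ 9.3148  9.9341 10.3095] [-19.6963  20.3581]
0.055 51 [ 9.3588  9.8547 10.0568] [-19.4107  18.5716]
[ 0.0008 -0.0025  0.01  ]
```

Run:
```python
from h import *
b=-.191; e=np.array([np.cos(b),np.sin(b),0])
c=np.array([.4505,.2528,0])-.016*e; r=rot(b)
manip.move_linear([c[0],c[1],.20],.12,rot=r); manip.dwell(.2)
manip.move_linear([c[0],c[1],.115],.1); manip.dwell(.2); f0=F(10,pr='above bay')
d=c-np.array(manip.state()['tool_pos']);d[2]=0;print('err mm',d*1000)
z=.115
while z>.0585:
    z-= .004 if z>.070 else .001
    manip.move_linear(np.array([c[0],c[1],z]),.06); f=F(4)-f0
    if np.linalg.norm(f)>1.5: print('contact'); break
print(z,f); F(pr='down')
```

```text
above bay t 33.41 F [-0.038   0.0439 -0.488 ] M [ 0.0534 -0.1226 -0.0011] p [0.435  0.256  0.1154] g 0.043953023195284616 11.999898212961853
err mm [-0.2054 -0.0966  0.    ]
contact
0.06299999999999996 [-0.5989  0.4244  2.9104]
down t 38.61 F [-0.2401  0.5355  2.7618] M [ 0.0668 -0.0526 -0.0089] p [0.4351 0.256  0.0633] g 0.043830350791270116 12.000162898621056
```

Contact comes at the expected floor height. Release and retreat upward.

Run:
```python
from h import *
manip.set_gripper(.064); manip.dwell(.2); F(pr='open')
p=np.array(manip.state()['tool_pos']); manip.move_linear([p[0],p[1],.22],.1)
manip.move_linear([p[0]+.06,p[1]-.01,.25],.12); F(pr='up')
snap('wrist','w4');im=cv2.imread('pics/w4.png')[30:260,130:390];cv2.imwrite('pics/w4b.png',cv2.resize(im,None,fx=2.5,fy=2.5))
pc,_=cloud('w4');q=pc.reshape(-1,3);m=(abs(q[:,0]-.435)<.03)&(abs(q[:,1]-.256)<.035)&(q[:,2]>.088)&(q[:,2]<.13);t=q[m]
print(len(t),np.percentile(t,[1,50,99],axis=0))
```

```text
open t 39.42 F [-0.0001  0.3698 -0.2063] M [ 0.0493 -0.155   0.0032] p [0.4348 0.2559 0.063 ] g 0.06410882884561342 0.0
up t 41.99 F [-0.0923 -0.2671 -0.2194] M [ 0.039  -0.1404 -0.0087] p [0.4938 0.2458 0.2493] g 0.06423420059831136 0.0
175 [[0.431  0.2395 0.0938]
 [0.4351 0.2563 0.0978]
 [0.4391 0.2734 0.0999]]
```

View pics/w4b.png

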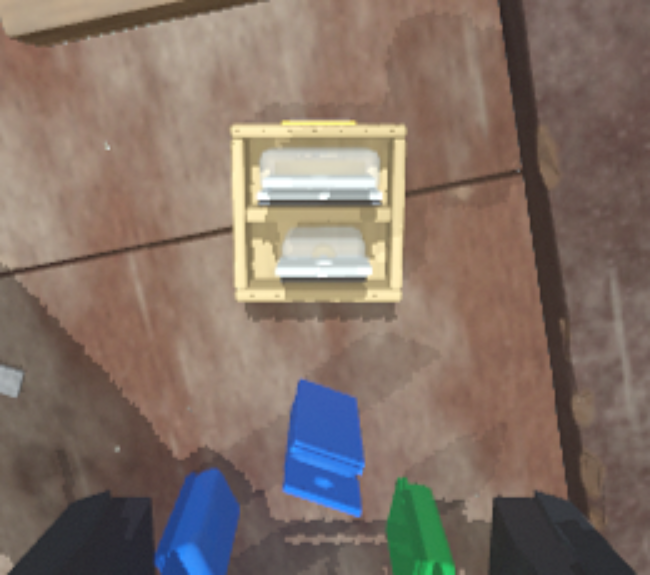

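The brush pack stands upright in the front bay at (320,175), tab top at about 0.098 m against 0.097 expected. The short pack is undisturbed at (322,250). I'll hand it in.

```bash
python3 -c "
from h import *
print(order.close_job())"
```

```text
the job is handed in; nothing more can be done
None
```

The brush pack came off its peg with no pull felt on the wire, now stands upright and released on the front bay's floor, and the job is handed in; the hand-in gave no verdict back.

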